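# Swing the funnel arm over the drip bowl and cover the canister

### The arm

A 6-joint arm with a two-finger parallel gripper is mounted at the origin on the work surface. World frame = base frame: x ahead of the robot, y to its left, z up, the work surface at z = 0. Lengths are in mm, angles in rad, forces in N, time in s.
With the tool pointing down it reaches from about 400 to 825 mm from the base axis. Payload 7 kg.
Tool frame: the origin (TCP) lies midway between the tips of the shut fingers; the grasp point (between the pads) lies 19 mm behind it (grasp_offset is the distance from the TCP to the grasp point, in mm); z points along the fingers, y is the line along which they close (so a half turn about z gives the same grasp; the last joint's range is limited). The gripper opens to 88 mm and grips with 3 to 60 N. Pads are 19 mm wide; open, the fingers measure 130 mm over their backs; the gripper's body (78 mm by 193 mm) begins 47 mm behind the grasp point.
Start: joints at [-1.054, 0.359, 0.012, 0, -1.224, -0.288], TCP at [153.071, -657.392, 226.561] pointing down, gripper open.
Joint ranges: [-3.07, 3.07], [-1.43, 2.12], [-1.02, 1.25], [-3.03, 1.67], [-3.05, -0], [-3.03, 3.03]. Speed limits (rad/s): [2.39, 2.39, 3.01, 3.14, 3.14, 3.14].

### API

Orientations are given as a unit quaternion [w, x, y, z].
In Python, from cell import * gives the robot as it stands.
- The arm moves only by the shell command python3 -m handwheel 'ROWS' [FORCE]. ROWS is text: rows parted by semicolons, each of 7 numbers parted by spaces: the finger opening in cm, from 0 to 8.76, then the shift along the world's x, y, z in cm, then the turn, a rotation vector about the world's x, y, z in degrees. In form: hand dx dy dz rx ry rz; .... A call has 1 to 8 rows; each row shifts and turns the commanded pose from where the row before left it; what a row does not reach is not made up. A row lasts 1/12 s, in which the tool goes at most 41.7 mm and 7.16 degrees, less where a joint would pass 70% of its speed; a pose out of reach is approached as far as the arm can. A call is refused whole if a number of a shift passes 4.17 or a number of a turn 7.16, either way. A call with a gripper value outside its range is refused whole. The fingers move at their own pace and stop on an object; FORCE is the grip in N (left out, the last holds). Time passes only in rows, so rows that do not move let the fingers close. It gives the time, the measured TCP pose, the force, the opening and the grip force at its end, in the units of the state.
- read_state(): the state, without advancing time (a new reading comes with each control period).
- snapshot(name): name is "side" or "top" or "wrist"; returns the picture (480x640x3 uint8, red, green, blue); there is no depth.
- get_calibration(name): a dict with "K" (3x3 intrinsics, pixels), "view" (4x4, takes a point from world to camera coordinates); the wrist camera has in their place "T_tool_cam" (4x4, takes a point from camera to tool coordinates, whose origin is the TCP and whose axes are the flange's). Camera axes: x right, y down, z forward; pixel columns grow to the right and rows downward; lengths in mm; the calibration is good to about 2 mm. The wrist camera is an equidistant fisheye: a pixel r from the principal point sees the ray r / f radians off the axis. A picture is of the moment at which its call begins: read the wrist's pose just before it. get_calibration takes no time and is no camera call.
- sign_off(): hands the job in; it is judged then, once.
The state is a dict: "clock": time; "q": joint angles; "dq": joint speeds; "tau": joint torques, N m; "tcp_pos": TCP position; "eef_rot": TCP orientation; "ft_force": force on the tool from outside, world axes, zero at the start; "moment": the same for the moment, N m; "opening": finger opening in mm; "grasp_force": force on a finger pad.
Only numpy, scipy, OpenCV 4.12 (cv2) and the standard library are available. Lean on these libraries where they do the work, as an engineer would, in place of code of your own. Each camera call takes 0.05 s, during which the arm holds its last target. There are 200 camera calls.

### The job

The canister has been filled: gently push the hinged red arm with the green funnel off the canister and round, on the side away from the tall oil bottle, until its spout hangs over the middle of the aluminium bowl, and leave it there. Then put the lid on the canister so that it sits fully seated and level, setting it down rather than dropping it. Leave the canister, the bowl and everything else standing where they are.

Things in the scene. Friction and masses are not known exactly. Their poses are not given: they have to be found in the camera images.
- stand: fixed filling stand: dark steel base plate 120 x 120 x 12 mm on the 3 mm rubber mat, steel post 22 mm thick. Origin: under the post's axis, which is the arm's upright hinge axis, at the mat's top. Its x axis points along the arm's line, from funnel to post, when the arm's joint reads 0
- funnel_arm (a joint): angle of the hinged arm, rad, positive anticlockwise from above; at 0 it points along the stand's -x (roughly to the robot). Stops at -1.95 and +1.95; friction (0.25 N m) holds it where it is left. Heights above the stand's origin: hub 36 mm across, 188 to 222 mm; red bar 14 mm thick, 189 to 211 mm, from 18 to 145 mm off the axis
- spout (a point): lower end of the green funnel's spout, on the funnel's axis, 190 mm from the hinge axis, 140 mm above the stand's origin. The funnel widens from the spout's 16 mm to 22 mm across at 30 mm above this point and to its rim, 100 mm across, at 78 mm above it
- canister: open blue ceramic canister, 104 mm across, 120 mm high, wall 5 mm (mouth 94 mm). Loose, 0.9 kg. Origin: centre of its underside, z up
- lid: loose ceramic lid, 0.25 kg: tapered flange (8 mm deep, 76 mm across below, 87 mm above) that goes inside the canister's mouth, blue disc 108 mm across from 8 to 15 mm, wooden knob 26 mm across from 15 to 47 mm above the origin. Starts flange down on the mat. Origin: centre of the flange's underside, z up; seated, it is 112 mm above the canister's origin
- bowl: aluminium bowl, 116 mm across the rim, 50 mm high, loose, on one side of the stand under the funnel's arc (within 10 mm). Origin: centre of its underside
- oil_bottle: tall amber oil bottle, 60 mm across, 250 mm high, loose, under the funnel's arc on the other side from the bowl: the arm would knock it over. Origin: centre of its underside
- glass: glass cup, 72 mm across, 90 mm high, loose. Origin: centre of its underside
- spice_jar: spice jar with red cap, 48 mm across, 90 mm high, loose, beside the canister. Origin: centre of its underside
- spice_tin: metal spice tin, 48 mm across, 80 mm high, loose, beside the canister. Origin: centre of its underside
- pestle: wooden pestle lying along its x axis, 165 mm long, 36 mm thick. Origin: at mid length on its underside
- ladle: steel ladle lying on the mat, 30 mm high; its bowl 84 mm across is centred 100 mm along +x from the origin, its handle ends 180 mm along -x
Mind the look-alikes: they are no part of the job. What is shaped like the lid but yellow is not meant.

How it is judged:
By the outcome, as a careful person would: the job done as asked, in the order asked, and still so for the second after the job is handed in, with the robot touching nothing.
It also fails if it takes over 70 s, if anything falls off the work surface, if the arm or the gripper's body presses on something with over 40 N, if the wrist force passes 120 N, or if a joint passes its speed limit or range.

## Working session

There is one attempt and no reset: what is moved stays moved. The work goes in short steps, Python scripts to look and compute and a shell command to move; the robot and the scene stay as the last step left them, time stands still between calls to the robot, and variables do not carry over. Pictures are saved under pics/ and viewed, at most 10 in all, crops included, and the job is handed in when it is done.

```bash
mkdir -p pics; ls; python3 - <<'E'
from cell import *
import cv2,numpy as np
for n in ("side","top","wrist"):
    cv2.imwrite(f"pics/{n}0.png",snapshot(n)[:,:,::-1])
    c=get_calibration(n); print(n,{k:np.round(v,3).tolist() if not isinstance(v,str) else v for k,v in c.items()})
print(read_state())
E
```

```text
pics
side {'K': [[446.263, 0.0, 317.0], [0.0, 446.263, 249.963], [0.0, 0.0, 1.0]], 'view': [[-0.998, -0.06, -0.024, 463.83], [-0.011, 0.527, -0.85, 46.003], [0.063, -0.847, -0.527, 1219.296], [0.0, 0.0, 0.0, 1.0]]}
top {'K': [[509.98, 0.0, 327.67], [0.0, 509.98, 242.503], [0.0, 0.0, 1.0]], 'view': [[-0.004, -1.0, 0.011, 62.718], [-0.99, 0.002, -0.142, 445.829], [0.142, -0.012, -0.99, 1408.923], [0.0, 0.0, 0.0, 1.0]]}
wrist {'K': [[371.648, 0.0, 319.205], [0.0, 371.648, 238.793], [0.0, 0.0, 1.0]], 'T_tool_cam': [[0.0, -0.952, -0.305, 82.425], [1.0, 0.0, 0.0, 1.288], [0.0, -0.305, 0.952, -158.289], [0.0, 0.0, 0.0, 1.0]]}
{'clock': 0.15, 'q': array([-1.05390704e+00,  3.59232797e-01,  1.12813074e-02, -2.10979965e-04,
       -1.22409757e+00, -2.88095795e-01]), 'dq': array([ 0.00070916, -0.00132323,  0.00333135,  0.00172158, -0.00050876,
       -0.00120557]), 'tau': array([-2.78719082e-03, -5.83274603e+01,  2.93288594e+01,  7.00130448e+00,
        8.71173019e-03, -1.23956479e-04]), 'tcp_pos': array([ 152.96950609, -657.07197208,  225.84424   ]), 'eef_rot': array([-1.54090846e-04, -1.14111705e-01,  9.93467723e-01,  6.15164483e-04]), 'ft_force': array([-0.13469817, -0.5469318 , -0.11479989]), 'moment': array([-0.00880017,  0.01886632,  0.01709983]), 'grasp_force': 0.0, 'opening': 87.80956341122913}
```

View pics/top0.png

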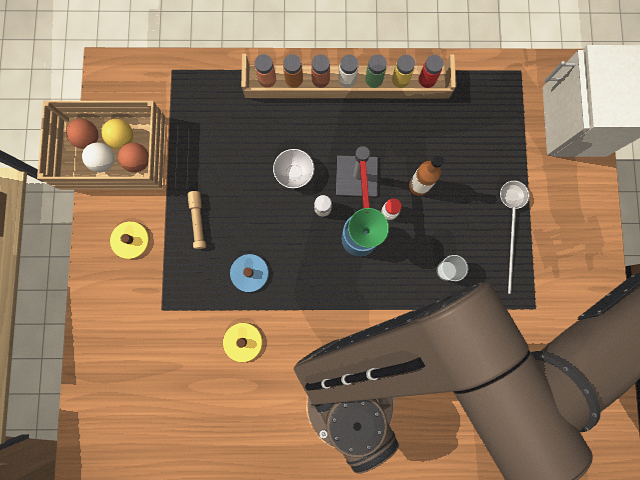

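View pics/side0.png

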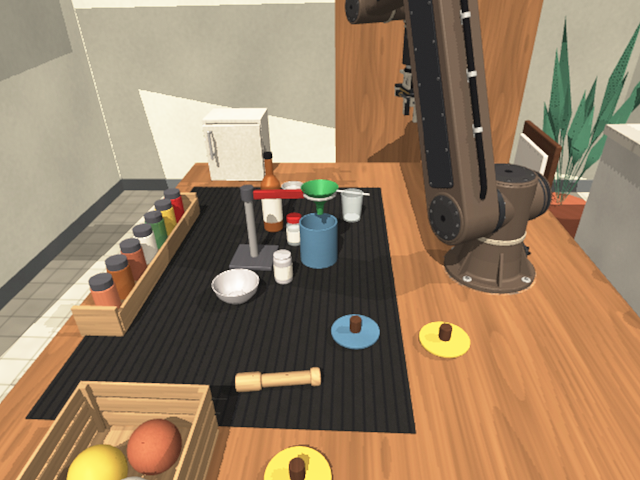

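The top view shows the blue lid at (249,273), bowl at (294,168) on the +y side, hub at (363,153), funnel at (368,229), bottle at (425,177) on the −y side. In the side view the lid is at (356,331), bowl (236,288), funnel (320,190), hub (248,190). Two yellow decoy lids are also visible.

```bash
cat > h.py <<'E'
from cell import *
import cv2,numpy as np
from scipy.optimize import least_squares
def ray(n,p):
    c=get_calibration(n);K=np.array(c["K"]);V=np.array(c["view"]);R=V[:3,:3]
    d=R.T@np.linalg.solve(K,[p[0],p[1],1.]);return -R.T@V[:3,3],d/np.linalg.norm(d)
def onz(n,p,z):
    o,d=ray(n,p);return o+d*(z-o[2])/d[2]
def tri(a,b):
    (o1,d1),(o2,d2)=ray("top",a),ray("side",b)
    s=np.linalg.lstsq(np.c_[d1,-d2],o2-o1,rcond=None)[0]
    p,q=o1+s[0]*d1,o2+s[1]*d2;return (p+q)/2,np.linalg.norm(p-q)
def blob(im,lo,hi,box):
    x0,y0,x1,y1=box;h=cv2.cvtColor(im[y0:y1,x0:x1],cv2.COLOR_RGB2HSV)
    m=cv2.inRange(h,np.array(lo),np.array(hi))
    cs=cv2.findContours(m,cv2.RETR_EXTERNAL,cv2.CHAIN_APPROX_NONE)[0]
    return cv2.convexHull(max(cs,key=cv2.contourArea)).reshape(-1,2)+[x0,y0]
def circ(n,pts,z):
    P=np.array([onz(n,p,z) for p in pts])[:,:2]
    f=lambda v:np.hypot(*(P-v[:2]).T)-v[2]
    r=least_squares(f,[*P.mean(0),50],loss="soft_l1");return np.round(r.x,1),round(np.abs(f(r.x)).mean(),1)
E
python3 - <<'E'
from h import *
I={n:cv2.imread(f"pics/{n}0.png")[:,:,::-1].copy() for n in("top","side")}
blue=((95,80,60),(125,255,255));green=((50,80,40),(85,255,255));red=((0,170,80),(6,255,255));met=((0,0,110),(180,60,255));br=((0,80,10),(20,255,110))
def two(name,c,bt,bs,zs):
    a,b=blob(I["top"],*c,bt),blob(I["side"],*c,bs)
    ea,eb=cv2.fitEllipse(a),cv2.fitEllipse(b)
    p,g=tri(ea[0],eb[0]);print(name,np.round(ea[0],1),np.round(eb[0],1),"tri",p.round(1),"gap",round(g,1))
    for z in zs: print("  z",z,"top",circ("top",a,z),"side",circ("side",b,z))
two("lid",blue,(220,245,280,300),(325,305,390,355),[18])
two("bowl",met,(268,145,320,192),(205,265,265,310),[53])
two("funnel",green,(335,200,400,255),(295,175,345,200),[221])
for n,z,box in(("top",50,(238,262,262,284)),("side",50,(345,312,366,336))):
    k=blob(I[n],(0,60,10),(25,255,140),box);print("knob",n,cv2.boundingRect(k))
for n,box in(("top",(350,160,380,212)),("side",(245,180,310,205))):
    k=blob(I[n],*red,box);print("bar",n,cv2.boundingRect(k),np.round(cv2.minAreaRect(k)[0],1))
print("hub",onz("top",(363,152.5),225),onz("side",(248,188),225),tri((363,152.5),(248,188)))
E
python3 - <<'E'
import cv2,numpy as np
a=cv2.imread("pics/top0.png")[130:290,220:470];b=cv2.imread("pics/side0.png")[145:345,205:405]
a=cv2.resize(a,None,fx=2.2,fy=2.2,interpolation=cv2.INTER_CUBIC)
cv2.imwrite("pics/cropa.png",a)
E
```

```text
lid [248.9 272.6] [354.9 331.3] tri [362.8 284.6  12.7] gap 0.2
  z 18 top (array([362.7, 283.8,  53.5]), np.float64(0.4)) side (array([363.3, 287.6,  55.6]), np.float64(0.8))
bowl [293. 168.] [237.9 281.7] tri [652.8 158.8  53.1] gap 7.4
  z 53 top (array([656.9, 159.1,  57.9]), np.float64(0.3)) side (array([639.8, 154.8,  75.7]), np.float64(5.8))
funnel [368.2 227.4] [319.4 188. ] tri [456.4 -36.6 216.1] gap 1.5
  z 221 top (array([456.6, -36.2,  49.8]), np.float64(0.4)) side (array([454.6, -26.8,  52.4]), np.float64(2.8))
knob top (244, 268, 9, 9)
knob side (350, 316, 11, 17)
bar top (360, 161, 9, 47) [364.1 184. ]
bar side (253, 189, 51, 10) [278.  193.5]
hub [645.95978801 -25.70261812 225.        ] [639.08367208 -14.91466136 225.        ] (array([644.48840726, -26.25490786, 220.67729457]), np.float64(5.514263897765125))
```

View pics/cropa.png

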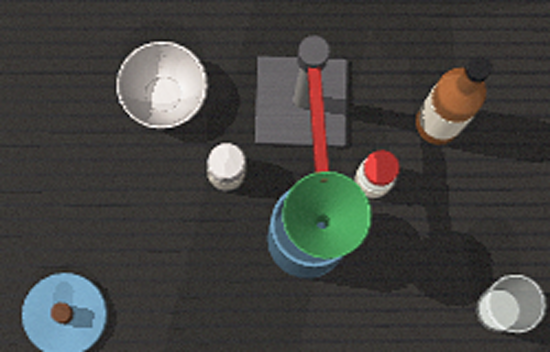

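Bowl rim, funnel and hub positions agree between views (hub ≈ (645,−26), spout ≈ (456.5,−36.5), bowl ≈ (657,159)). I'll straddle the bar with the fingers about 100 mm from the hinge.

```bash

python3 -m handwheel '4 0 0 3.8 0 0 0;4 0 0 3.8 0 0 0;4 2.2 3.5 0 0 0 -1;4 2.2 3.5 0 0 0 -1;4 2.2 3.5 0 0 0 -1;4 2.2 3.5 0 0 0 -1;4 2.2 3.5 0 0 0 -1;4 2.2 3.5 0 0 0 -1'
python3 -m handwheel '4 2.2 3.5 0 0 0 -1;4 2.2 3.5 0 0 0 -1;4 2.2 3.5 0 0 0 -1;4 2.2 3.5 0 0 0 -1;4 2.2 3.5 0 0 0 0;4 2.2 3.5 0 0 0 0;4 2.2 3.5 0 0 0 0;4 2.2 3.5 0 0 0 0' | tail -3
python3 -m handwheel '4 2.2 3.5 0 0 0 0;4 2.2 3.5 0 0 0 0;4 2.2 3.5 0 0 0 0;4 0 0 0 0 0 0;4 0 0 0 0 0 0'
python3 -c "
from h import *
s=read_state();print(s['q'].round(2),s['tcp_pos'],s['eef_rot'])"
```

```text
clock: 0.82
tcp_pos: [285.5, -445.6, 302.4]
eef_rot: [0.0, -0.061, 0.998, 0.0]
ft_force: [1.0, -0.1, -0.1]
opening: 42.3
grasp_force: 0.0
ft_force: [1.1, -0.2, -0.3]
opening: 39.8
grasp_force: 0.0
clock: 1.9
tcp_pos: [527.7, -60.4, 301.7]
eef_rot: [-0.001, -0.029, 1.0, -0.0]
ft_force: [0.2, -1.0, -0.0]
opening: 39.9
grasp_force: 0.0
[ 0.26  0.08 -0.18 -0.   -1.31 -1.77] [527.70105941 -60.41739893 301.67989951] [-7.96393441e-04 -2.87280139e-02  9.99586947e-01 -5.56970323e-05]
```

```bash

python3 -m handwheel '4 .9 1.4 0 0 0 6.9;4 .9 1.4 0 0 0 6.9;4 0 0 0 0 0 6.9;4 0 0 0 0 0 6.9;4 0 0 0 0 0 6.9;4 0 0 0 0 0 6.9;4 0 0 0 0 0 6.9;4 0 0 0 0 0 6.9' >/dev/null
python3 -m handwheel '4 0 0 0 0 0 6.9;4 0 0 0 0 0 6.9;4 0 0 0 0 0 6.9;4 0 0 0 0 0 6.9;4 0 0 0 0 0 6.9;4 0 0 0 0 0 6.9;4 0 0 0 0 0 6.9;4 0 0 0 0 0 6.9' >/dev/null
python3 -m handwheel '4 0 0 0 0 0 6.9;4 0 0 0 0 0 6.9;4 0 0 0 0 0 6.9;4 0 0 0 0 0 6.9;4 0 0 0 0 0 6.9;4 0 0 0 0 0 6.9;4 0 0 0 0 0 6.9;4 0 0 0 0 0 6.9' >/dev/null
python3 -m handwheel '4 0 0 0 0 0 6.9;4 0 0 0 0 0 6.9;4 0 0 0 0 0 0;4 0 0 0 0 0 0;4 0 0 0 0 0 0'
python3 - <<'E'
from h import *
s=read_state();print(s['q'].round(2),s['tcp_pos'],s['eef_rot'])
cv2.imwrite("pics/w1.png",snapshot("wrist")[:,:,::-1])
E
```

```text
clock: 4.32
tcp_pos: [544.8, -34.9, 302.6]
eef_rot: [-0.0, 1.0, 0.02, 0.0]
ft_force: [-0.2, -0.3, -0.9]
opening: 40.1
grasp_force: 0.0
[ 0.29  0.1  -0.15 -0.   -1.32  1.31] [544.77782394 -34.93386837 302.6251925 ] [-2.01374075e-05  9.99809052e-01  1.95412187e-02  9.61713335e-06]
```

View pics/w1.png

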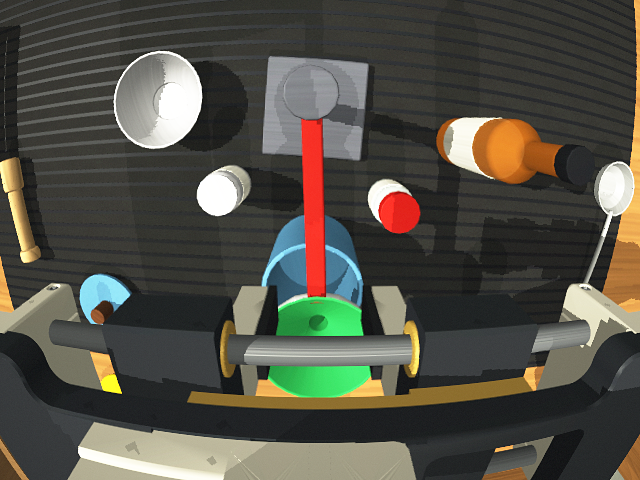

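The wrist view shows the bar (column ~314) between the open fingers (245–405), hub top at (311,91), canister and bowl unobstructed. I descend, and refine the hinge from the wrist view.

```bash
cat >> h.py <<'E'
from scipy.spatial.transform import Rotation as Ro
def wonz(p,z,s):
    c=get_calibration("wrist");K=np.array(c["K"]);T=np.array(c["T_tool_cam"])
    x,y=(p[0]-K[0,2])/K[0,0],(p[1]-K[1,2])/K[1,1];r=np.hypot(x,y)+1e-9
    d=np.array([x/r*np.sin(r),y/r*np.sin(r),np.cos(r)])
    q=s["eef_rot"];R=Ro.from_quat([q[1],q[2],q[3],q[0]]).as_matrix()
    o=s["tcp_pos"]+R@T[:3,3];d=R@T[:3,:3]@d;return o+d*(z-o[2])/d[2]
def wcirc(pts,z,s):
    P=np.array([wonz(p,z,s) for p in pts])[:,:2]
    f=lambda v:np.hypot(*(P-v[:2]).T)-v[2]
    r=least_squares(f,[*P.mean(0),50],loss="soft_l1");return np.round(r.x,1),round(np.abs(f(r.x)).mean(),1)
E
python3 - <<'E'
from h import *
s=read_state();im=cv2.imread("pics/w1.png")[:,:,::-1].copy()
print("hub",wonz((311,91),225,s),"barpt",wonz((312.5,125),214,s),wonz((315.5,270),214,s))
print("bowl",wcirc(blob(im,(0,0,110),(180,60,255),(105,45,210,155)),53,s))
# hub circle: sample radius check
print([wonz(p,225,s).round(1) for p in((283,91),(339,91),(311,64))])
E
python3 -m handwheel '4 0 0 -3.5 0 0 0;4 0 0 -3.5 0 0 0;4 0 0 -3.5 0 0 0;2.6 0 0 0 0 0 0;2.6 0 0 0 0 0 0;2.6 0 0 0 0 0 0' 5
```

```text
hub [648.79701892 -24.1549323  225.        ] barpt [627.17103581 -25.73329742 214.        ] [525.67123675 -31.55329383 214.        ]
bowl (array([658.3, 159.5,  58. ]), np.float64(0.1))
[array([648.4,  -6.7, 225. ]), array([649.6, -41.5, 225. ]), array([666.2, -23.5, 225. ])]
clock: 4.87
tcp_pos: [546.3, -34.5, 199.6]
eef_rot: [0.0, 1.0, 0.022, 0.001]
ft_force: [0.2, -0.1, -0.2]
opening: 27.8
grasp_force: 0.0
```

```bash
python3 - <<'E'
import numpy as np
t=np.radians(185.3-4*np.arange(25));P=10.05*np.c_[np.cos(t),np.sin(t)]
print(np.diff(P,axis=0).round(2).tolist())
E
```

```text
[[-0.04, 0.7], [0.01, 0.7], [0.06, 0.7], [0.11, 0.69], [0.15, 0.68], [0.2, 0.67], [0.25, 0.66], [0.29, 0.64], [0.34, 0.62], [0.38, 0.59], [0.42, 0.56], [0.46, 0.53], [0.49, 0.5], [0.53, 0.46], [0.56, 0.43], [0.59, 0.39], [0.61, 0.34], [0.63, 0.3], [0.65, 0.25], [0.67, 0.21], [0.68, 0.16], [0.69, 0.11], [0.7, 0.06], [0.7, 0.02]]
```

```bash
python3 -m handwheel '2.4 -.04 .7 0 0 0 -4;2.4 .01 .7 0 0 0 -4;2.4 .06 .7 0 0 0 -4;2.4 .11 .69 0 0 0 -4;2.4 .15 .68 0 0 0 -4;2.4 .2 .67 0 0 0 -4;2.4 .25 .66 0 0 0 -4;2.4 .29 .64 0 0 0 -4'
python3 -m handwheel '2.4 .34 .62 0 0 0 -4;2.4 .38 .59 0 0 0 -4;2.4 .42 .56 0 0 0 -4;2.4 .46 .53 0 0 0 -4;2.4 .49 .5 0 0 0 -4;2.4 .53 .46 0 0 0 -4'
```

```text
clock: 5.53
tcp_pos: [556.7, 20.1, 200.6]
eef_rot: [-0.001, 0.967, -0.256, 0.002]
ft_force: [1.6, -2.8, -1.9]
opening: 24.0
grasp_force: 1.3
clock: 6.03
tcp_pos: [582.6, 52.7, 200.6]
eef_rot: [-0.001, 0.892, -0.452, 0.001]
ft_force: [-1.9, -2.1, 0.8]
opening: 24.2
grasp_force: 1.3
```

```bash
python3 -m handwheel '2.4 .56 .43 0 0 0 -4;2.4 .59 .39 0 0 0 -4;2.4 .61 .34 0 0 0 -4;2.4 .63 .3 0 0 0 -4;2.4 .65 .25 0 0 0 -4;2.4 .67 .21 0 0 0 -4;2.4 .5 .12 0 0 0 -3;2.4 .4 .06 0 0 0 -2'
python3 -m handwheel '2.4 0 0 0 0 0 0;2.4 0 0 0 0 0 0'
cat > fun.py <<'E'
from h import *
import sys
for n,box in(("top",(230,100,420,270)),):
    im=snapshot(n);cv2.imwrite(f"pics/{n}{sys.argv[1]}.png",im[:,:,::-1])
    k=blob(im,(50,80,40),(85,255,255),box);r=circ(n,k,221)
    print(r); a=r[0][:2]-[646.5,-25.2]; print("rad",np.hypot(*a),"ang",np.degrees(np.arctan2(a[1],a[0])))
im=snapshot("side");cv2.imwrite(f"pics/side{sys.argv[1]}.png",im[:,:,::-1])
k=blob(im,(50,80,40),(85,255,255),(180,150,400,330));print("side",circ("side",k,221))
E
python3 fun.py 2
```

```text
clock: 6.7
tcp_pos: [628.8, 74.2, 200.5]
eef_rot: [-0.001, 0.751, -0.661, 0.001]
ft_force: [-3.4, 1.3, 0.8]
opening: 24.2
grasp_force: 1.3
clock: 6.87
tcp_pos: [628.9, 73.9, 199.8]
eef_rot: [-0.001, 0.752, -0.659, 0.001]
ft_force: [0.9, 0.5, 0.7]
opening: 24.2
grasp_force: 0.0
(array([604.6, 161.7,  49.2]), np.float64(0.3))
rad 191.53908217384773 ang 102.63587824106058
side (array([603.7, 164.8,  51.4]), np.float64(2.5))
```

```bash
python3 -m handwheel '2.4 .6 .1 0 0 0 -3;2.4 .6 .05 0 0 0 -3;2.4 .6 0 0 0 0 -2;2.4 .4 0 0 0 0 -2;2.4 .3 -.05 0 0 0 -1;2.4 .2 0 0 0 0 0;2.4 0 0 0 0 0 0;2.4 0 0 0 0 0 0'
python3 fun.py 3
```

```text
clock: 7.63
tcp_pos: [654.9, 74.5, 197.8]
eef_rot: [0.0, -0.686, 0.728, -0.0]
ft_force: [-0.6, -0.1, -0.4]
opening: 24.2
grasp_force: 0.1
(array([651.5, 166. ,  49.5]), np.float64(0.3))
rad 191.26536539582904 ang 88.50202081080545
side (array([649.6, 171. ,  52.9]), np.float64(2.3))
```

```bash
python3 -m handwheel '2.4 .2 0 0 0 0 -1;2.4 .14 0 0 0 0 -1;2.4 0 0 0 0 0 0;2.4 0 0 0 0 0 0'
python3 fun.py 4
```

```text
clock: 8.07
tcp_pos: [658.1, 74.5, 197.5]
eef_rot: [-0.0, -0.672, 0.74, -0.0]
ft_force: [-0.3, -1.2, 1.1]
opening: 24.2
grasp_force: 0.6
(array([657.5, 165.4,  49.5]), np.float64(0.4))
rad 190.91715480804757 ang 86.696981979886
side (array([655.9, 170.2,  53.1]), np.float64(2.5))
```

Spout is now over the bowl. Release and back off upward, swing to the lid.

```bash
python3 -m handwheel '4.2 0 0 0 0 0 0;4.2 0 0 0 0 0 0;4.2 0 0 1 0 0 0;4.2 0 0 3 0 0 0;4.2 0 0 3 0 0 0;4.2 0 0 3 0 0 0;7 0 0 .5 0 0 0' 
python3 -m handwheel '7 -2.5 1.7 0 0 0 7;7 -3.3 2.35 0 0 0 7;7 -3.3 2.35 0 0 0 7;7 -3.3 2.35 0 0 0 7;7 -3.3 2.35 0 0 0 7;7 -3.3 2.35 0 0 0 7;7 -3.3 2.35 0 0 0 7;7 -3.3 2.35 0 0 0 7' | tail -6
python3 -m handwheel '7 -2 1.4 -4 0 0 7;7 0 0 -4 0 0 7;7 0 0 -4 0 0 7;7 0 0 0 0 0 7;7 0 0 0 0 0 0;7 0 0 0 0 0 0'
python3 fun.py 5
python3 - <<'E'
from h import *
s=read_state();print(s['q'].round(2))
im=snapshot("wrist");cv2.imwrite("pics/w5.png",im[:,:,::-1])
t=cv2.imread("pics/top5.png");cv2.imwrite("pics/m5.png",np.hstack([cv2.resize(t[130:300,215:415],(400,340)),cv2.resize(im[:,:,::-1],(400,340))]))
E
```

```text
clock: 8.75
tcp_pos: [660.4, 74.6, 310.0]
eef_rot: [0.004, -0.673, 0.74, -0.003]
ft_force: [-0.0, 0.4, 1.1]
opening: 44.8
grasp_force: 0.0
clock: 9.42
tcp_pos: [400.6, 256.9, 303.5]
eef_rot: [-0.001, 0.942, -0.335, 0.0]
ft_force: [0.7, 0.6, -0.2]
opening: 69.9
grasp_force: 0.0
clock: 9.92
tcp_pos: [384.9, 269.2, 188.0]
eef_rot: [-0.0, 0.995, -0.102, 0.001]
ft_force: [0.3, -0.9, 0.2]
opening: 69.8
grasp_force: 0.0
(array([657.6, 165.6,  49.4]), np.float64(0.4))
rad 191.12260462854726 ang 86.670507757709
side (array([656.4, 169.8,  53.3]), np.float64(2.5))
[ 1.03  0.05 -0.48  0.   -1.04  0.33]
```

View pics/m5.png

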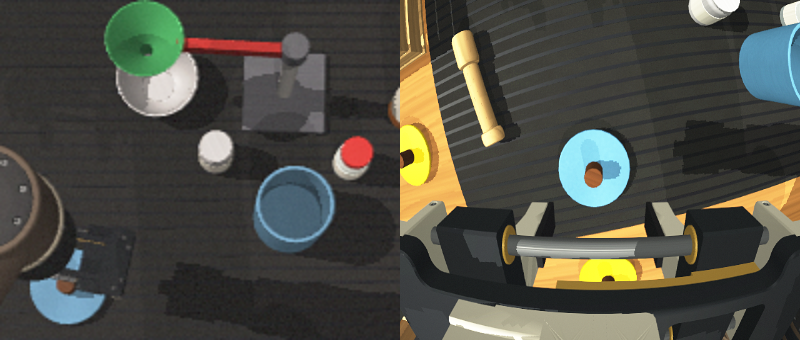

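The funnel hangs above the bowl, canister is free (rim lit light blue at about top-image (361,233)), and the lid is ahead of the fingers in the wrist view at (311,237).

```bash
python3 - <<'E'
from h import *
s=read_state()
w=cv2.imread("pics/w5.png")[:,:,::-1].copy();t=cv2.imread("pics/top5.png")[:,:,::-1].copy();sd=cv2.imread("pics/side5.png")[:,:,::-1].copy()
print("lid wrist",wcirc(blob(w,(90,80,60),(125,255,255),(230,170,400,300)),18,s),wcirc(blob(w,(90,80,60),(125,255,255),(230,170,400,300)),12,s))
k=blob(w,(0,80,10),(20,255,180),(285,215,345,275));print("knob box",cv2.boundingRect(k),"centre top z50",wonz(cv2.minAreaRect(k)[0],45,s))
for lo in(120,140,160,180):
    for n,im,box in(("top",t,(335,205,390,260)),("side",sd,(295,200,345,275))):
        try:
            k=blob(im,(90,40,lo),(125,255,255),box);e=cv2.fitEllipse(k)
            print(lo,n,np.round(e[0],1),np.round(e[1],1),circ(n,k,123))
        except Exception as x: print(lo,n,x)
E
```

```text
lid wrist (array([365.2, 284.1,  54. ]), np.float64(0.1)) (array([363.4, 284.7,  55. ]), np.float64(0.1))
knob box (295, 229, 29, 36) centre top z50 [367.48104212 283.81118861  45.        ]
120 top [361.2 232.6] [38.  42.2] (array([461.3, -28.3,  52. ]), np.float64(1.9))
120 side [318.1 239.7] [44.6 58.4] (array([404.8,  55.1, 141.5]), np.float64(11.2))
140 top [362.1 231.7] [37.8 38.7] (array([462. , -29. ,  51.2]), np.float64(0.2))
140 side [317.7 239.4] [48.  56.7] (array([417.6,  59.3, 136.2]), np.float64(7.1))
160 top [362.  231.6] [37.8 38.4] (array([462.2, -28.7,  50.9]), np.float64(0.2))
160 side [312.4 230.1] [24.2 33.2] (array([510.9,  36.2,  74.7]), np.float64(7.4))
180 top [362.  231.6] [37.4 38.3] (array([462.2, -28.7,  50.6]), np.float64(0.2))
180 side [305.7 227.1] [ 2.3 13.7] (array([462.1, -24.5,  48.1]), np.float64(1.1))
```

```bash
python3 -m handwheel '5.5 -1 .75 -3.5 0 0 0;5.5 -1 .75 -3.5 0 0 0;5.5 0 0 -3.5 0 0 0;5.5 0 0 -3.5 0 0 0;5.5 0 0 0 0 0 0;5.5 0 0 0 0 0 0'
python3 - <<'E'
from h import *
s=read_state();w=snapshot("wrist");cv2.imwrite("pics/w6.png",w[:,:,::-1])
print(s['tcp_pos'],s['eef_rot'].round(3))
k=blob(w,(90,80,60),(125,255,255),(150,170,500,420));print(cv2.boundingRect(k),wcirc(k,18,s))
E
```

```text
clock: 10.57
tcp_pos: [364.3, 283.1, 46.9]
eef_rot: [0.001, 0.995, -0.101, -0.0]
ft_force: [0.1, -0.0, 0.6]
opening: 55.1
grasp_force: 0.0
[364.30504006 283.11314638  46.93250697] [ 0.001  0.995 -0.101 -0.   ]
(224, 180, 191, 156) (array([366.6, 284.1,  52.9]), np.float64(0.3))
```

View pics/w6.png

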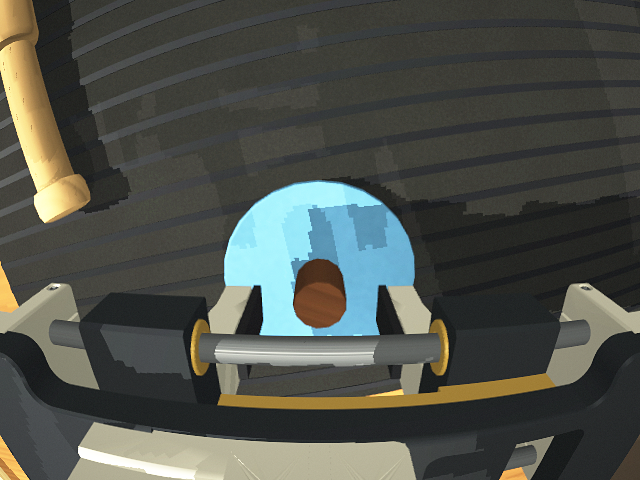

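The knob (320,295) lies centred between the fingers. Lower and grip.

```bash
python3 -m handwheel '5.5 .1 .1 -1.2 0 0 0;5.5 0 0 -1.1 0 0 0;5.5 0 0 0 0 0 0;2 0 0 0 0 0 0;2 0 0 0 0 0 0;2 0 0 0 0 0 0;2 0 0 0 0 0 0;2 0 0 0 0 0 0' 18
python3 -m handwheel '2 0 0 0 0 0 0;2 0 0 0 0 0 0;2 0 0 .5 0 0 0;2 0 0 1 0 0 0;2 0 0 3 0 0 0;2 0 0 3 0 0 0;2 0 0 3 0 0 0;2 0 0 3 0 0 0'
python3 -m handwheel '2 0 0 3 0 0 0;2 0 0 2.5 0 0 0;2 0 0 0 0 0 0;2 0 0 0 0 0 0'
```

```text
clock: 11.28
tcp_pos: [365.4, 284.7, 24.6]
eef_rot: [-0.0, 0.995, -0.1, 0.0]
ft_force: [-0.3, -2.2, 0.9]
opening: 27.4
grasp_force: 0.8
clock: 11.95
tcp_pos: [364.9, 284.0, 160.4]
eef_rot: [0.0, 0.995, -0.1, -0.0]
ft_force: [0.4, 1.1, -2.0]
opening: 25.1
grasp_force: 18.0
clock: 12.28
tcp_pos: [365.4, 285.1, 215.3]
eef_rot: [-0.002, 0.995, -0.1, 0.0]
ft_force: [-0.0, -0.0, -2.9]
opening: 25.4
grasp_force: 18.0
```

```bash
python3 -m handwheel '2 .6 -2 0 0 0 0;2 1.1 -3.6 0 0 0 0;2 1.2 -3.9 0 0 0 0;2 1.2 -3.9 0 0 0 0;2 1.2 -3.9 0 0 0 0;2 1.2 -3.9 0 0 0 0;2 1.2 -3.9 0 0 0 0;2 1.1 -3.6 0 0 0 0' >/dev/null
python3 -m handwheel '2 .6 -2 0 0 0 0;2 .3 -.6 0 0 0 0;2 0 0 0 0 0 0;2 0 0 0 0 0 0'
python3 - <<'E'
from h import *
s=read_state();w=snapshot("wrist");cv2.imwrite("pics/w7.png",w[:,:,::-1])
sd=snapshot("side");cv2.imwrite("pics/side7.png",sd[:,:,::-1])
print(s['tcp_pos'],s['q'].round(2))
cv2.imwrite("pics/m7.png",np.hstack([w[:,:,::-1][:,::1][0:480,100:540],cv2.resize(sd[150:300,240:400][:,:,::-1],(360,338)) if 0 else cv2.resize(sd[130:330,230:380][:,:,::-1],(360,480))]))
E
```

```text
clock: 13.28
tcp_pos: [461.5, -28.6, 212.8]
eef_rot: [0.0, 0.995, -0.101, -0.001]
ft_force: [0.7, 0.7, -1.4]
opening: 25.4
grasp_force: 18.0
[461.54608765 -28.6016005  212.80159307] [ 0.37  0.01 -0.46 -0.   -1.1   1.  ]
```

View pics/m7.png

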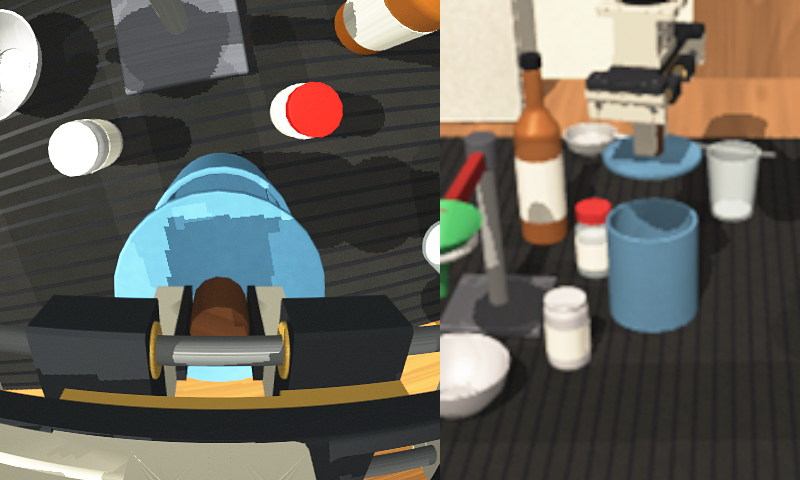

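The lid hangs level above the canister (lid front edge at wrist (320,190), canister's far rim just beyond at (322,165)). I check the centring numerically.

```bash
python3 - <<'E'
from h import *
s=read_state();w=cv2.imread("pics/w7.png")[:,:,::-1].copy()
for lo in(190,):
    k=blob(w,(90,60,lo),(125,255,255),(200,140,440,300))
    z=206
    P=np.array([wonz(p,z,s)[:2] for p in k if p[1]<280 ])
    f=lambda v:np.hypot(*(P-v).T)-54
    r=least_squares(f,[460,-28],loss="soft_l1");print("lid",r.x.round(1),np.abs(f(r.x)).mean().round(2))
h=cv2.cvtColor(w,cv2.COLOR_RGB2HSV)
for u in(290,305,320,335,350):
    col=[tuple(int(c) for c in h[v,u]) for v in range(146,204,3)];print(u,[c[2] for c in col])
E
```

```text
lid [471.  -26.2] 2.25
290 [33, 64, 60, 56, 56, 54, 179, 167, 165, 208, 249, 240, 156, 164, 165, 164, 172, 246, 244, 245]
305 [57, 61, 58, 112, 149, 147, 144, 132, 250, 241, 164, 165, 164, 165, 169, 139, 250, 245, 244, 251]
320 [58, 61, 64, 127, 130, 130, 127, 239, 245, 212, 164, 163, 162, 163, 154, 206, 247, 245, 244, 244]
335 [56, 62, 27, 126, 123, 121, 121, 124, 246, 241, 163, 164, 163, 164, 162, 131, 249, 245, 245, 246]
350 [59, 49, 45, 37, 35, 63, 118, 118, 116, 250, 243, 207, 163, 166, 160, 163, 128, 247, 245, 245]
```

```bash
python3 - <<'E'
from h import *
s=read_state()
def fit(pts,z,R):
    P=np.array([wonz(p,z,s)[:2] for p in pts])
    f=lambda v:np.hypot(*(P-v).T)-R
    r=least_squares(f,[460,-28]);return r.x.round(1),f(r.x).round(1)
print("canister",fit([(290,172),(305,168.5),(320,166.2),(335,168.5),(350,172)],123,52))
print("lid",fit([(290,196),(305,192.5),(320,190.5),(335,192.5),(350,194.5),(215,276),(425,280)],206,54))
E
```

```text
canister (array([464.2, -27.4]), array([ 0.3, -0.4,  0.1, -0.4,  0.3]))
lid (array([460.5, -26.5]), array([-0.3, -0.1,  0.4, -0.1,  0.3, -0.3, -0.5]))
```

```bash
python3 -m handwheel '2 .2 -.1 -2 0 0 0;2 0 0 -2 0 0 0;2 0 0 -1.5 0 0 0;2 0 0 -1 0 0 0;2 0 0 -.4 0 0 0;2 0 0 0 0 0 0;2 0 0 0 0 0 0;2 0 0 0 0 0 0'
```

```text
clock: 14.05
tcp_pos: [464.9, -28.9, 145.8]
eef_rot: [-0.0, 0.995, -0.1, 0.001]
ft_force: [0.2, -0.9, -1.9]
opening: 25.4
grasp_force: 18.0
```

```bash
python3 -m handwheel '2 -.1 0 -.3 0 0 0;2 0 0 -.2 0 0 0;2 0 0 0 0 0 0;2 0 0 0 0 0 0'
python3 -m handwheel '2 0 0 -.1 0 0 0;2 0 0 -.1 0 0 0;2 0 0 0 0 0 0;2 0 0 0 0 0 0'
python3 -m handwheel '2 0 0 -.1 0 0 0;2 0 0 0 0 0 0;2 0 0 0 0 0 0'
```

```text
clock: 14.38
tcp_pos: [463.2, -29.5, 140.1]
eef_rot: [0.0, 0.995, -0.1, 0.0]
ft_force: [-0.7, 0.0, -1.5]
opening: 25.7
grasp_force: 18.0
clock: 14.72
tcp_pos: [463.2, -29.5, 137.9]
eef_rot: [0.0, 0.995, -0.1, -0.0]
ft_force: [-0.3, -0.7, -2.2]
opening: 25.5
grasp_force: 18.0
clock: 14.97
tcp_pos: [463.2, -29.5, 136.9]
eef_rot: [0.0, 0.995, -0.1, -0.0]
ft_force: [0.5, -0.0, -1.5]
opening: 25.4
grasp_force: 18.0
```

```bash
for i in 1; do python3 -m handwheel '2 0 0 -.1 0 0 0;2 0 0 0 0 0 0;2 0 0 0 0 0 0' | grep -E 'tcp|ft'; python3 -m handwheel '2 0 0 -.05 0 0 0;2 0 0 0 0 0 0;2 0 0 0 0 0 0'| grep -E 'tcp|ft'; done
```

```text
tcp_pos: [463.5, -29.5, 136.6]
ft_force: [-3.1, -0.4, 5.2]
tcp_pos: [463.6, -29.5, 136.5]
ft_force: [-3.8, 0.6, 10.4]
```

Contact at exactly the predicted seated height. Open gently and lift off.

```bash
python3 -m handwheel '2 0 0 .05 0 0 0;3 0 0 0 0 0 0;3.5 0 0 0 0 0 0;4 0 0 0 0 0 0;4.5 0 0 0 0 0 0;5 0 0 0 0 0 0;5 0 0 0 0 0 0;5 0 0 0 0 0 0' 5
python3 -m handwheel '5 0 0 .5 0 0 0;5 0 0 1.5 0 0 0;5 0 0 3 0 0 0;5 0 0 3 0 0 0;5 0 0 3 0 0 0;5 -1 3.5 2 0 0 0;5 -1 3.5 0 0 0 0;5 -1 3.5 0 0 0 0' | head -3
python3 -m handwheel '5 -.6 3.5 0 0 0 0;5 -.6 3.5 0 0 0 0;5 -.6 3.5 0 0 0 0;5 -.4 3.5 0 0 0 0;5 0 3.5 0 0 0 0;5 0 0 0 0 0 0;5 0 0 0 0 0 0;5 0 0 0 0 0 0'
python3 fun.py 8
python3 - <<'E'
from h import *
t=cv2.imread("pics/top8.png");s=cv2.imread("pics/side8.png")
a=t[:,:,::-1].copy();b=s[:,:,::-1].copy()
k=blob(a,(90,40,150),(125,255,255),(335,200,395,262));print("lid top",circ("top",k,130))
print("bowl",circ("top",blob(a,(0,0,110),(180,60,255),(268,160,320,192)),53))
cv2.imwrite("pics/m8.png",np.hstack([cv2.resize(t[130:290,255:415],(400,400)),cv2.resize(s[150:310,200:360],(400,400))]))
E
```

```text
clock: 16.13
tcp_pos: [463.3, -29.4, 135.9]
eef_rot: [0.0, 0.995, -0.1, -0.0]
ft_force: [0.1, 0.3, 0.3]
opening: 49.4
grasp_force: 0.0
clock: 16.8
tcp_pos: [433.5, 76.5, 268.0]
eef_rot: [-0.001, 0.995, -0.101, 0.002]
clock: 17.47
tcp_pos: [411.1, 250.5, 266.0]
eef_rot: [0.0, 0.995, -0.1, -0.0]
ft_force: [-0.0, -0.3, -0.2]
opening: 50.2
grasp_force: 0.0
(array([657.7, 165.7,  49.3]), np.float64(0.4))
rad 191.2282667389944 ang 86.64233647752872
side (array([656.3, 169.9,  53.4]), np.float64(2.4))
lid top (array([461. , -27.3,  53. ]), np.float64(0.3))
bowl (array([657.5, 159.3,  58.3]), np.float64(1.8))
```

View pics/m8.png

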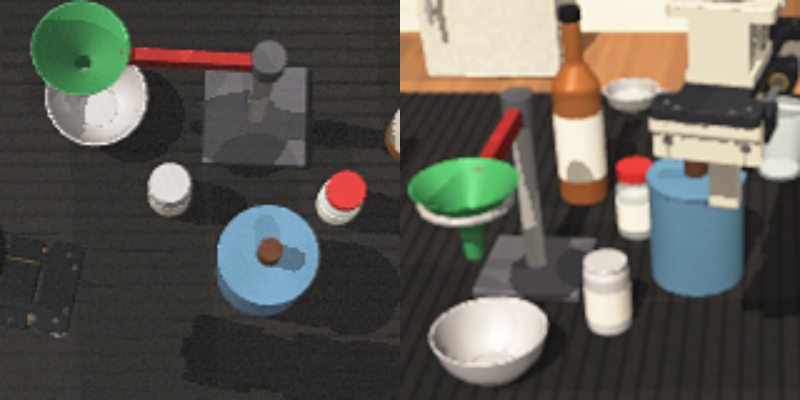

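Lid centred on the canister; funnel over bowl. The gripper partly hides the lid in the side view, so I move it up and check level once more.

```bash
python3 -m handwheel '5 0 0 4 0 0 0;5 0 0 4 0 0 0;5 0 0 4 0 0 0;5 0 0 4 0 0 0;5 0 0 4 0 0 0;5 0 0 0 0 0 0;5 0 0 0 0 0 0;5 0 0 0 0 0 0'|head -2
python3 - <<'E'
from h import *
s=snapshot("side");cv2.imwrite("pics/side9.png",s[:,:,::-1])
cv2.imwrite("pics/m9.png",cv2.resize(s[190:290,270:370][:,:,::-1],(500,500)))
k=blob(s,(90,40,60),(125,255,255),(290,200,350,275));print(cv2.boundingRect(k))
E
```

```text
clock: 18.23
tcp_pos: [411.2, 249.6, 465.8]
(299, 210, 40, 59)
```

View pics/m9.png

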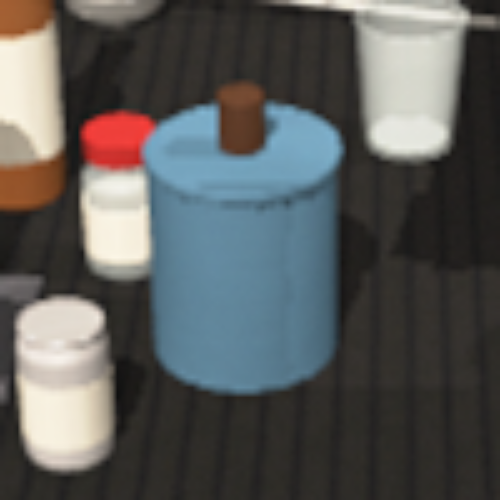

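The lid sits level and flush on the canister (rim line straight around side pixel (319,229)).

```bash
python3 -c "
from cell import *
print(sign_off())"
```

```text
the job is handed in; nothing more can be done
None
```

The job is handed in: by the camera measurements, the spout hangs about 6 mm from the bowl's centre (along the arm's fixed radius), the blue lid sits level and seated on the canister within 2 mm of centre, no other object appeared to have moved, and it took about 18 s.

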